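Tighten the hold-down clamp on the wooden block

ROBOT

A 6-joint arm with a two-finger parallel gripper is mounted at the origin on a cart in front of the work surface, level with it; the furniture and walls round the work are solid. World frame = base frame: x ahead of the robot, y to its left, z up, the work surface at z = 0. Lengths are in m, angles in rad, forces in N, time in s.
With the tool pointing down it reaches from about 0.35 to 0.95 m from the base axis. Payload 17.4 kg.
Tool frame: the origin (TCP) lies between the finger pads; the fingertips stand 8 mm ahead of it and the grasp point (between the pads) lies 11 mm behind it; z points along the fingers, y is the direction in which the jaws open and shut (so a half turn about z gives the same grasp; the last joint's range is limited). The gripper opens to 93 mm and grips with 3 to 60 N. Pads are 15 mm wide; open, the fingers measure 128 mm over their backs; the gripper's body (75 mm by 188 mm) begins 65 mm behind the grasp point.
Start: joints at [1.25, 0.116, 1.442, -0, 1.584, -0.038], TCP at [0.188, 0.648, 0.227] pointing down, gripper open.
Joint ranges: [-2.83, 2.83], [-0.83, 2.19], [0.07, 2.5], [-1.14, 4.28], [0.01, 3], [-2.97, 2.97]. Speed limits (rad/s): [1.89, 1.89, 2.22, 3.14, 3.14, 3.14].

INTERFACE

Orientations are given as a unit quaternion [x, y, z, w].
In Python, from rig import r, jaws, imaging gives the robot as it stands. Calls block until the motion is done:
- r.move_ptp(position, orientation): joint-space move of the TCP to a pose.
- r.move_l(position, ori=None, max_speed=0.15, max_force=None): straight line of the TCP; ori=None keeps the orientation; max_speed is the mean speed in m/s. With max_force (N) it stops when the force on the tool has changed by that much, and returns True; else False.
- r.movej(angles): joint-space move.
- jaws.set_gripper(opening, grip_force=None): finger opening in m; grip_force is the grip in N (None keeps the last); returns when the fingers have stopped.
- r.pause(seconds).
- r.solve_ik(position, orientation): joint angles nearest the present ones, or None.
- imaging.capture(name): name is "scene" or "side" or "wrist"; returns a dict with "image" (480x640x3 uint8, blue, green, red), "range_z" (480x640 float32, m along the optical axis (not along the pixel's ray), 0 where there is no reading), "K" (3x3 intrinsics, pixels), "R" (3x3) and "t" (3): a world point X has camera coordinates R X + t. Camera axes: x right, y down, z forward; pixel columns grow to the right and rows downward; lengths in m; the calibration is good to about 2 mm. A picture is of the moment at which its call begins.
A pose or a line that the arm cannot do raises r.Unreachable and nothing moves.
- r.job_done(): hands the job in, once; it reports no verdict.
Trained networks look in the newest picture that a camera, given by its name, has taken for a name from the list of things; names that differ only in an ending like _2 or _b are one class to them, and where a whole thing is asked for, a point or a joint stands for the part that bears it (a point fixed in the world has none). Each returns a list of dicts, best first, with "p" (0 to 1); they miss things now and then, are a little off and sometimes report something else, mostly with a low value. They report only what shows in the picture. A call takes as long as a camera call. They do not tell look-alikes from the thing itself.
- imaging.trace(camera, name): "region" (480x640 bool, what is visible of it) and "position" ([column, row] in pixels, amid what is visible of it).
- imaging.tip_of(camera, name): "position" ([column, row] in pixels: a listed point, or the origin of a listed thing).
Readings, each from a call of its own:
- r.get_time_s(): time.
- r.get_qpos(): joint angles.
- r.get_dq(): joint speeds.
- r.get_joint_torque(): joint torques, N m.
- r.get_eef_pos(): TCP position.
- r.get_ee_rot(): TCP orientation.
- r.get_wrist_force(): force on the tool from outside, world axes, zero at the start.
- r.get_wrist_torque(): the same for the moment, N m.
- r.get_finger_gap(): finger opening in m.
Only numpy, scipy, OpenCV 4.12 (cv2) and the standard library are available. Lean on these libraries where they do the work, as an engineer would, in place of code of your own. Each camera call takes 0.05 s, during which the arm holds its last target.

TASK

Two hold-down screw clamps stand on the bench, and one of them has a small wooden block lying under its foot. Turn the T-handle of that clamp clockwise until the resistance rises and the block is clamped firmly, without crushing it, then let go. Leave the empty clamp's handle as it is.

Things in the scene. Friction and masses are not known exactly. Their poses are not given: they have to be found in the camera images.
- t_grip (a point): Middle of the steel T-handle's bar on the clamp with the block, on the vertical screw axis, 122 mm above the table. Bar: level, 92 mm along this frame's x, 12 mm wide along y, 14 mm high; below it a round stem, 12 mm thick, down to a fixed boss 93 mm above the table. The frame turns with the handle about its vertical z; the handle stays at one height; nothing of the clamp is higher.
- clamp_a_handle (a joint): Angle of that T-handle in rad, growing clockwise seen from above (tightening); start 0 to 0.6, stop 2.4. Free, it takes 0.3 N m while turning and next to none at a pause; once the foot presses, each further radian adds about 95 N of clamping force and 0.5 to 0.6 N m of torque. 25 N is firm, 40 to 50 N (0.25 N m above free) is right, 100 N crushes the block. Let go, the screw stays put up to 60 N.
- clamp_foot: Round steel foot, 30 mm across, 8 mm thick, under the screw of the clamp with the block. Origin: centre of its underside, z up. It goes down 5 mm per radian of clockwise turning. It starts 1.5 to 4.5 mm above the block (0.3 to 0.9 rad of turning) and stops on it; a spring in the screw then builds up the force.
- wood_block: Brown wooden block, 42 x 56 mm and 29 mm high (a bored hole in its top is hidden by the foot). It lies loose on the base plate (135 x 110 mm, 12 mm thick, fixed to the table) of one grey C-frame clamp, under the foot, its top 41 mm above the table. Origin: centre of its underside, z up.
- spare_end (a point): Point on the T-handle of the other clamp, which is of the same make but empty: on the bar's middle line, 40 mm from its screw axis, 122 mm above the table. This handle must stay as it is.
Not all that is in view belongs to the job. Leave any green or white look-alike of the part that bears t_grip alone.

How it is judged:
By the outcome, as a careful person would: the job done as asked, in the order asked, and still so for the second after the job is handed in, with the robot touching nothing.
It also fails if it takes over 40 s, if anything falls off the work surface, if the arm or the gripper's body presses on something with over 40 N, if the wrist force passes 120 N, or if a joint passes its speed limit or range.

## Working session

There is one attempt and no reset: what is moved stays moved. The work goes in short steps, each a Python script; the robot and the scene stay as the last script left them, time stands still between calls to the robot, and variables do not carry over. Pictures are saved under pics/ and viewed, and the job is handed in when it is done.

```bash
ls; mkdir -p pics
python3 - <<'E'
from rig import r,jaws,imaging
import cv2,numpy as np
for n in ["scene","side","wrist"]:
    d=imaging.capture(n); cv2.imwrite(f"pics/a_{n}.png",d["image"])
    print(n,d["K"].tolist(),d["R"].round(3).tolist(),d["t"].round(3).tolist())
    for k in ["t_grip","spare_end","clamp_foot","wood_block"]:
        print(k,[(x["p"],np.round(x["position"]).tolist()) for x in imaging.tip_of(n,k)],[(x["p"],np.round(x["position"]).tolist(),int(x["region"].sum())) for x in imaging.trace(n,k)])
print(r.get_time_s(),r.get_eef_pos(),r.get_ee_rot(),r.get_finger_gap())
E
```

```text
pics
scene [[475.234937318299, 0.0, 325.7750236324132], [0.0, 475.234937318299, 247.62897719371458], [0.0, 0.0, 1.0]] [[0.483, -0.875, 0.004], [-0.621, -0.346, -0.704], [0.617, 0.337, -0.711]] [-0.218, 0.366, 0.644]
t_grip [(0.88, [224.0, 262.0]), (0.87, [402.0, 342.0]), (0.68, [278.0, 181.0])] [(0.72, [229.0, 266.0], 511), (0.69, [277.0, 185.0], 391), (0.67, [404.0, 348.0], 503)]
spare_end [(0.85, [432.0, 231.0])] [(0.63, [422.0, 244.0], 359)]
clamp_foot [(0.6, [278.0, 212.0]), (0.6, [233.0, 288.0]), (0.38, [397.0, 373.0])] [(0.5, [278.0, 212.0], 68), (0.39, [233.0, 292.0], 83)]
wood_block [(0.91, [280.0, 223.0])] [(0.97, [286.0, 217.0], 460)]
side [[607.0524999934701, 0.0, 319.7780575347982], [0.0, 607.0524999934701, 224.11613622554415], [0.0, 0.0, 1.0]] [[-0.968, -0.25, 0.024], [-0.165, 0.557, -0.814], [0.19, -0.792, -0.581]] [0.462, 0.159, 0.862]
t_grip [(0.95, [433.0, 162.0]), (0.76, [403.0, 285.0])] [(0.89, [216.0, 279.0], 1087), (0.62, [401.0, 285.0], 1183)]
spare_end [(0.9, [282.0, 153.0])] [(0.9, [302.0, 160.0], 573)]
clamp_foot [(0.56, [399.0, 326.0]), (0.56, [429.0, 197.0]), (0.54, [223.0, 323.0])] [(0.69, [397.0, 331.0], 140), (0.61, [222.0, 325.0], 164), (0.48, [427.0, 199.0], 94)]
wood_block [(0.58, [222.0, 333.0])] [(0.67, [226.0, 340.0], 823)]
wrist [[383.3944746518905, 0.0, 325.3904646530068], [0.0, 383.3944746518905, 238.48201102986815], [0.0, 0.0, 1.0]] [[0.279, 0.96, -0.0], [0.919, -0.267, 0.292], [0.28, -0.082, -0.957]] [-0.674, -0.034, 0.392]
t_grip [] []
spare_end [] []
clamp_foot [] []
wood_block [] []
1.35 [0.18838785 0.64818993 0.22663562] [ 1.40930984e-01  9.90019423e-01 -8.12807282e-06  1.23634314e-05] 0.09309714001266381
```

View pics/a_scene.png

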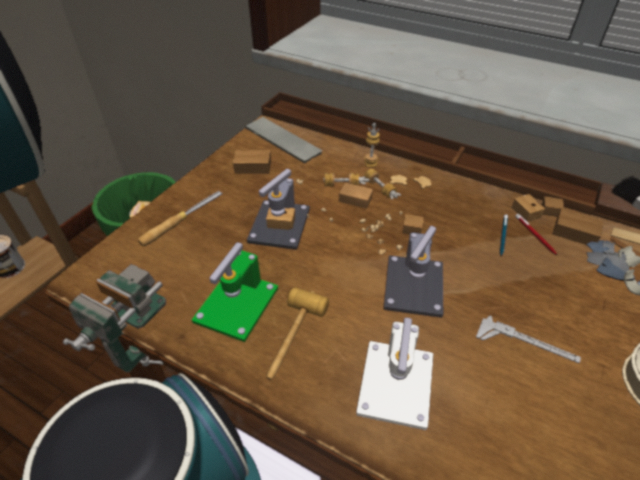

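View pics/a_side.png

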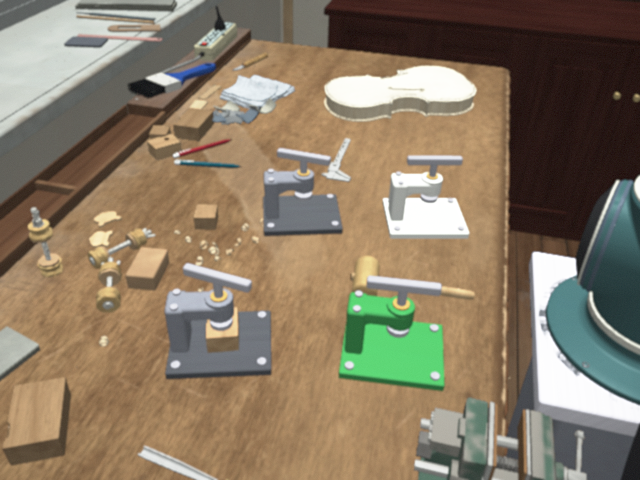

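The candidates are:
- Grey clamp with the block: scene (278,181), side (216,279).
- Empty grey clamp (the spare): scene (422,244), side (302,160).
- Green look-alike: scene (229,266), side (401,285).
- White look-alike: scene (404,348), side (433,162).

I choose the grey one with the block. Next I'll localise it and check it in a close crop.

```bash
cat > h.py <<'E'
from rig import r,jaws,imaging
import cv2,numpy as np
def ray_z(d,px,z):
    K,R,t=d["K"],d["R"],d["t"]; c=-R.T@t
    v=R.T@np.linalg.inv(K)@np.array([px[0],px[1],1.]); return c+v*(z-c[2])/v[2]
def cloud(d,m=None):
    Z=d["range_z"]; ok=Z>0
    if m is not None: ok&=m
    v,u=np.nonzero(ok); z=Z[v,u]; K=d["K"]
    P=np.c_[(u-K[0,2])*z/K[0,0],(v-K[1,2])*z/K[1,1],z]
    return (P-d["t"])@d["R"]
def bar(d,m):
    P=cloud(d,m); P=P[(P[:,2]>.110)&(P[:,2]<.14)]
    return P
E
python3 - <<'E'
from h import *
for n,px in [("scene",(278,181)),("side",(216,279))]:
    d=imaging.capture(n)
    x,y=px; c=d["image"][y-60:y+90,x-80:x+80]; cv2.imwrite(f"pics/b_{n}.png",cv2.resize(c,None,fx=4,fy=4,interpolation=cv2.INTER_CUBIC))
    for k in ("t_grip","spare_end"):
      for o in imaging.trace(n,k):
        P=bar(d,o["region"]); 
        if len(P)<20: print("few");continue
        top=P
        rect=cv2.minAreaRect(top[:,:2].astype(np.float32)*1000)
        print(n,k,np.round(o["position"]),round(o["p"],2),len(P),"z",np.percentile(P[:,2],[5,50,95]).round(4),"rect",np.round(rect[0],1),np.round(rect[1],1),round(rect[2],1))
    for o in imaging.tip_of(n,"t_grip"): print("tip",o["position"],ray_z(d,o["position"],.122).round(4))
    for o in imaging.tip_of(n,"clamp_foot"): print("foot",o["position"],ray_z(d,o["position"],.044).round(4))
    for o in imaging.tip_of(n,"wood_block"): print("block",o["position"],ray_z(d,o["position"],.012).round(4))
E
```

```text
scene t_grip [225. 266.] 0.88 428 z [0.1184 0.1282 0.1305] rect [336.7 131.2] [92.3 14.1] 5.7
scene t_grip [404. 348.] 0.84 476 z [0.1233 0.1284 0.1304] rect [ 331.2 -196.2] [91. 12.] 16.4
scene t_grip [279. 185.] 0.64 306 z [0.1173 0.1275 0.1306] rect [562.7 181.2] [14.1 92. ] 84.6
scene spare_end [422. 248.] 0.62 316 z [0.1193 0.1285 0.1306] rect [ 543.8 -144.1] [12.9 94.1] 87.7
tip [276.7, 185.9] [0.5566 0.172  0.122 ]
tip [225.1, 263.6] [0.3345 0.1319 0.122 ]
tip [405.6, 347.1] [ 0.3294 -0.1995  0.122 ]
foot [232.0, 289.5] [0.3413 0.1355 0.044 ]
foot [278.7, 213.5] [0.5601 0.1756 0.044 ]
foot [395.7, 373.5] [ 0.3282 -0.1936  0.044 ]
block [279.4, 221.5] [0.5682 0.1815 0.012 ]
side t_grip [216. 279.] 0.96 915 z [0.1175 0.1276 0.1306] rect [566.1 181.9] [15.1 91.2] 84.3
side t_grip [432. 161.] 0.93 552 z [0.1163 0.1259 0.1306] rect [ 335.2 -194.7] [90.8 16.6] 15.8
side t_grip [402. 288.] 0.72 972 z [0.1173 0.1272 0.1307] rect [340.  132.8] [91.9 14.3] 6.0
side spare_end [302. 159.] 0.94 504 z [0.1168 0.1255 0.1307] rect [ 546.  -142.6] [15.8 91. ] 87.2
tip [432.4, 160.6] [ 0.3377 -0.1973  0.122 ]
tip [215.8, 279.2] [0.5666 0.1828 0.122 ]
tip [402.5, 285.1] [0.341  0.1293 0.122 ]
foot [397.1, 327.6] [0.3407 0.1248 0.044 ]
foot [428.0, 196.4] [ 0.3364 -0.2091  0.044 ]
foot [218.5, 277.1] [0.6051 0.0948 0.044 ]
foot [222.8, 322.4] [0.5647 0.1786 0.044 ]
block [225.6, 336.2] [0.5654 0.1726 0.012 ]
```

View pics/b_side.png

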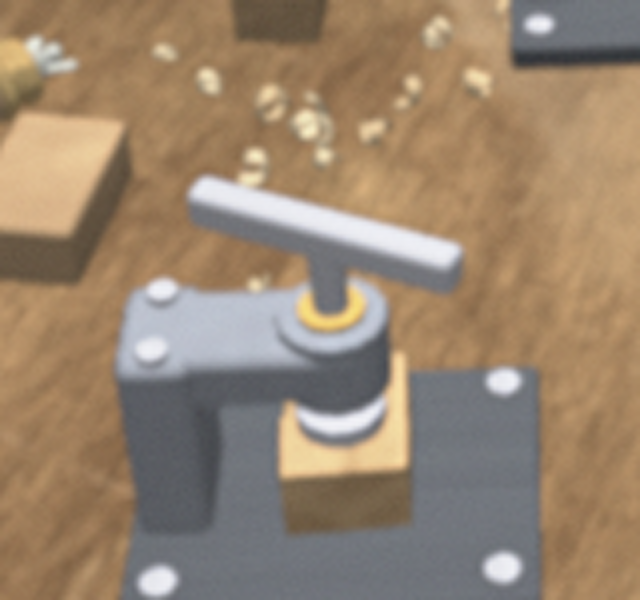

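View pics/b_scene.png

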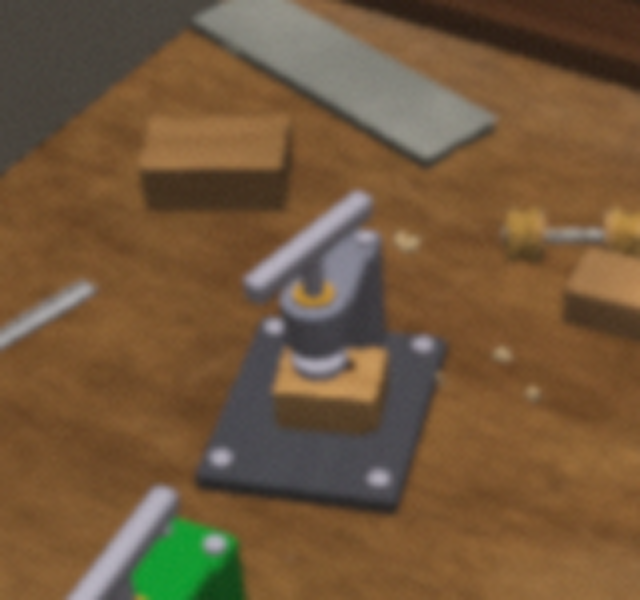

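The crops confirm it. The grey clamp at scene (278,181) / side (216,279) has the block under its foot, and its bar centre is near (0.565, 0.182) with the bar at about -5.5° to world x. I'll move above it and refine with the wrist camera.

```bash
cat >> h.py <<'E'
from scipy.spatial.transform import Rotation as Ro
def ori(a): # jaw y axis direction angle a (world)
    y=np.array([np.cos(a),np.sin(a),0]); z=np.array([0,0,-1.]); x=np.cross(y,z)
    return Ro.from_matrix(np.c_[x,y,z]).as_quat()
E
python3 - <<'E'
from h import *
b=np.deg2rad(-5.5)
for a in (b+np.pi/2,b-np.pi/2):
    for da in (0,-.8,-1.6):
        q=r.solve_ik([.5645,.1815,.2],ori(a+da)); print(round(a,2),da,None if q is None else np.round(q,3))
a=min((b+np.pi/2,b-np.pi/2),key=lambda a:r.solve_ik([.5645,.1815,.2],ori(a))[5])
print(a)
r.move_ptp([.5645,.1815,.24],ori(a))
print(r.get_qpos(),r.get_wrist_torque(),r.get_wrist_force(),r.get_time_s())
d=imaging.capture("wrist"); cv2.imwrite("pics/c_wrist.png",d["image"])
for o in imaging.trace("wrist","t_grip"):
    P=bar(d,o["region"]); print(o["p"],o["position"],len(P))
    if len(P)>20:
        P=P[P[:,2]>.125]
        rect=cv2.minAreaRect(P[:,:2].astype(np.float32)*1000); print(rect,np.median(P[:,2]))
for o in imaging.tip_of("wrist","t_grip"): print(o["p"],o["position"],ray_z(d,o["position"],.122))
E
```

```text
1.47 0 [ 0.268 -0.054  1.658 -0.     1.537 -1.207]
1.47 -0.8 [ 0.268 -0.054  1.658 -0.     1.537 -0.407]
1.47 -1.6 [ 0.268 -0.054  1.658 -0.     1.537  0.393]
-1.67 0 [ 0.268 -0.054  1.658 -0.     1.537  1.935]
-1.67 -0.8 [ 0.268 -0.054  1.658 -0.     1.537  2.735]
-1.67 -1.6 [ 0.268 -0.054  1.658 -0.     1.537 -2.748]
1.4748032179352084
[ 2.69202721e-01 -6.53935417e-02  1.60502200e+00  1.26947468e-04
  1.60206690e+00 -1.20636133e+00] [0.03695653 0.00352218 0.00885295] [ 0.37290973  0.27501127 -0.36853096] 4.1
0.87 [322.4, 232.9] 1899
((564.1643676757812, 180.44625854492188), (11.434961318969727, 91.33858489990234), 84.13556671142578) 0.12852366009461333
0.94 [323.5, 235.2] [0.56400471 0.18027785 0.122     ]
```

View pics/c_wrist.png

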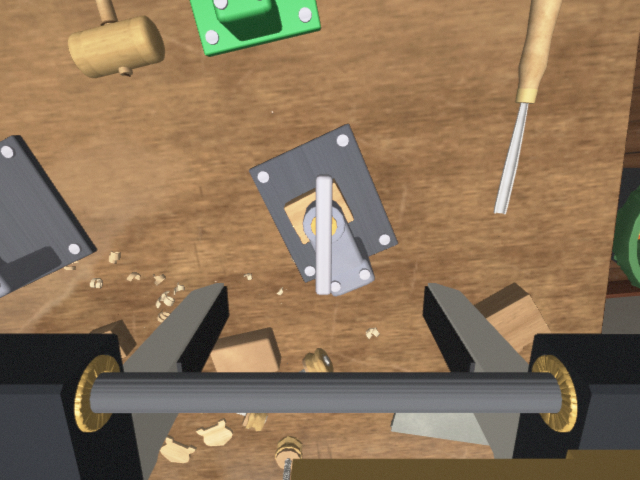

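The wrist image shows the grey handle centred at (323,235) over the brown block, with the fingers clear either side. Estimates agree within about 1.5 mm. I'll descend and grip gently, checking the side load.

Run:
```python
from h import *
a=np.deg2rad(-5.8)+np.pi/2
p=np.array([.5643,.1808])
jaws.set_gripper(.06)
r.move_l([*p,.15],ori(a)); 
s=r.move_l([*p,.112],ori(a),max_speed=.06,max_force=8); print("stop",s,r.get_eef_pos())
f0=r.get_wrist_force();t0=r.get_wrist_torque();print(f0,t0)
for g in (5,20,60):
    jaws.set_gripper(0.0,g); r.pause(.2)
    print(g,r.get_finger_gap(),r.get_wrist_force().round(2),r.get_wrist_torque().round(3),r.get_eef_pos().round(4))
print(r.get_time_s())
```

```text
stop False [0.56443482 0.18083992 0.11226202]
[ 0.10987033  0.5310817  -0.15732875] [ 0.03083084  0.01781747 -0.00977   ]
5 0.011617467272802766 [-0.87 -2.76  1.34] [-0.577  0.196  0.017] [0.5643 0.1806 0.112 ]
20 0.012140135867230572 [-1.4  -5.    1.02] [-0.856  0.17  -0.037] [0.5643 0.1807 0.112 ]
60 0.011749197403641398 [-0.92 -5.57  1.59] [-0.838  0.183 -0.057] [0.5643 0.1807 0.112 ]
8.3667
```

```bash
cat >> h.py <<'E'
def wt():
    return r.get_wrist_torque()[2], r.get_joint_torque()[5]
E
python3 - <<'E'
from h import *
import threading
a=np.deg2rad(-5.8)+np.pi/2
p=np.array([.5643,.1805,.112])
print(wt(),r.get_qpos()[5],r.get_time_s())
for k in (.08,.16,.24):
    q=r.solve_ik(p,ori(a-k))
    r.movej(q); t=wt(); f=r.get_wrist_force()
    print(k,round(r.get_time_s(),2),np.round(t,3),"dq",r.get_dq()[5].round(3),f.round(1),"q6",r.get_qpos()[5].round(4),r.get_finger_gap().__round__(4))
r.pause(.1); print(wt(),r.get_qpos()[5])
E
```

```text
(np.float64(-0.05680507476263125), np.float64(-0.023924099514260888)) -1.202550025807375 8.3667
0.08 8.62 [0.013 0.855] dq -0.023 [-1.3 -1.   0.1] q6 -1.1249 0.0116
0.16 8.87 [0.081 0.84 ] dq -0.017 [ 0.1  0.1 -0. ] q6 -1.0463 0.0115
0.24 9.12 [0.065 0.832] dq -0.015 [-0.   2.   0.3] q6 -0.9669 0.0112
(np.float64(0.012956259184211477), np.float64(0.07663768250495195)) -0.9663853623105696
```

Run:
```python
from h import *
a=np.deg2rad(-5.8)+np.pi/2
p=np.array([.5643,.1803,.112])
for k in np.arange(.30,.61,.06):
    r.movej(r.solve_ik(p,ori(a-k))); t=wt(); f=r.get_wrist_force(); r.pause(.1)
    print(round(k,2),round(r.get_time_s(),2),np.round(t,3),"paused",np.round(wt(),3),f.round(1),"q6",r.get_qpos()[5].round(4),r.get_finger_gap().__round__(4))
d=imaging.capture("side"); cv2.imwrite("pics/d_side.png",cv2.resize(d["image"][220:400,130:310],None,fx=3.3,fy=3.3,interpolation=cv2.INTER_CUBIC))
```

```text
0.3 9.57 [0.128 0.536] paused [0.106 0.144] [ 1.  5. -1.] q6 -0.9057 0.0117
0.36 9.92 [0.1   0.539] paused [0.117 0.143] [ 1.3  4.1 -0.8] q6 -0.8457 0.0115
0.42 10.27 [0.164 0.539] paused [0.155 0.143] [ 1.   5.4 -1.7] q6 -0.7857 0.0113
0.48 10.62 [0.153 0.548] paused [0.147 0.153] [ 1.4  6.  -1. ] q6 -0.7257 0.0115
0.54 10.97 [0.135 0.576] paused [0.144 0.18 ] [ 2.2  5.8 -2.2] q6 -0.6657 0.0115
0.6 11.32 [0.182 0.603] paused [0.156 0.207] [ 1.9  6.  -1.5] q6 -0.6058 0.0114
```

View pics/d_side.png

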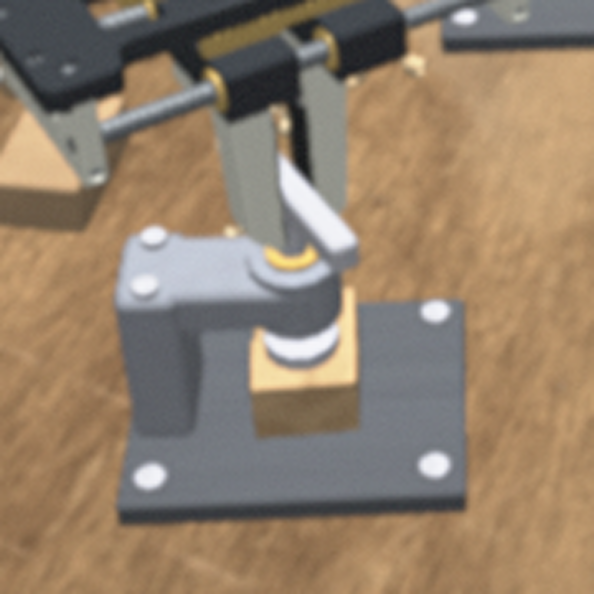

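The side view shows the handle turned with the gripper and the foot at the block. Paused joint-6 torque is flat at 0.143 N m, then rises from about 0.46 rad, which is the contact point. I'll continue towards +0.23 N m or about 0.47 rad past contact.

Run:
```python
from h import *
a=np.deg2rad(-5.8)+np.pi/2
p=np.array([.5642,.1806,.112])
for k in (.66,.72,.78,.84,.89,.93):
    r.movej(r.solve_ik(p,ori(a-k))); t=wt(); f=r.get_wrist_force(); r.pause(.1); w=wt()
    print(round(k,2),round(r.get_time_s(),2),np.round(t,3),"paused",np.round(w,3),f.round(1),"q6",r.get_qpos()[5].round(4),r.get_finger_gap().__round__(4))
    if w[1]>.143+.24: break
d=imaging.capture("wrist"); cv2.imwrite("pics/e_wrist.png",d["image"])
d=imaging.capture("side"); cv2.imwrite("pics/e_side.png",cv2.resize(d["image"][220:400,130:310],None,fx=3.3,fy=3.3,interpolation=cv2.INTER_CUBIC))
for n in("wrist","side"):
  d=imaging.capture(n)
  for o in imaging.trace(n,"t_grip"):
    P=bar(d,o["region"]); P=P[P[:,2]>.125]
    if len(P)>20: print(n,o["p"],o["position"],cv2.minAreaRect(P[:,:2].astype(np.float32)*1000))
```

```text
0.66 11.72 [0.209 0.64 ] paused [0.217 0.233] [ 3.4  4.4 -1.6] q6 -0.5454 0.0114
0.72 12.07 [0.254 0.658] paused [0.181 0.263] [ 4.3  4.1 -1.6] q6 -0.4854 0.0117
0.78 12.42 [0.294 0.687] paused [0.209 0.292] [ 5.3  4.4 -2.9] q6 -0.4255 0.0113
0.84 12.77 [0.283 0.719] paused [0.37  0.323] [ 5.2  5.5 -2.6] q6 -0.3655 0.0113
0.89 13.12 [0.338 0.701] paused [0.298 0.371] [ 4.2  5.6 -2.4] q6 -0.3155 0.0116
0.93 13.47 [0.409 0.678] paused [0.407 0.414] [ 3.7  5.5 -2. ] q6 -0.2756 0.0114
wrist 0.64 [321.5, 291.5] ((564.324951171875, 180.65255737304688), (12.000344276428223, 91.1300277709961), 32.159423828125)
side 0.87 [402.3, 286.8] ((339.9483337402344, 132.15097045898438), (92.20640563964844, 15.442991256713867), 7.458413600921631)
side 0.63 [433.3, 161.4] ((336.41680908203125, -195.4202880859375), (89.24313354492188, 17.667795181274414), 14.936923027038574)
```

View pics/e_wrist.png

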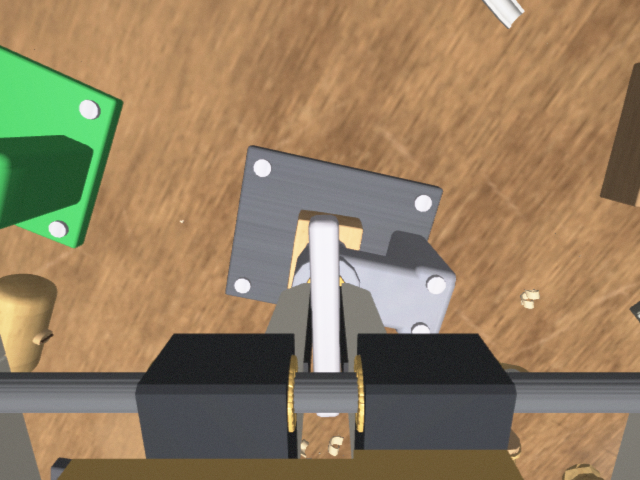

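View pics/e_side.png

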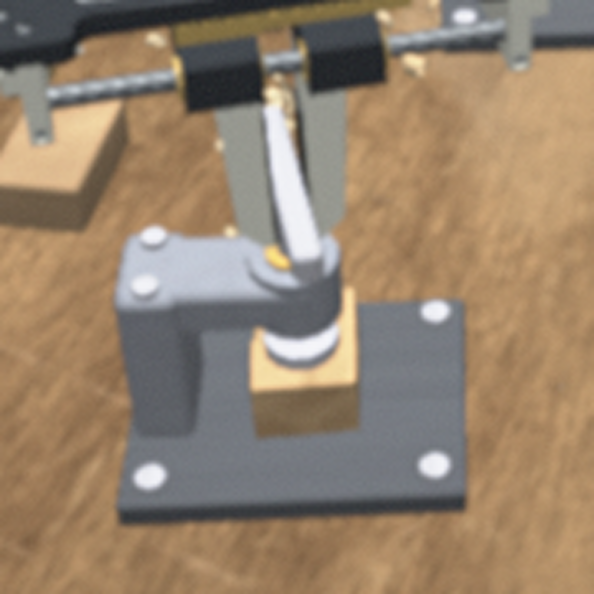

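The handle turned about 0.91 rad, roughly 0.45 past contact, which gives about 43 N. The torque rise is about 0.25 N m. Now I'll let go and back off upward.

Run:
```python
from h import *
jaws.set_gripper(.05); r.pause(.2)
print(r.get_wrist_force().round(2),r.get_finger_gap())
p=r.get_eef_pos(); r.move_l([p[0],p[1],.24],max_speed=.12)
r.pause(.5)
for n in("wrist","side","scene"):
  d=imaging.capture(n); cv2.imwrite(f"pics/f_{n}.png",d["image"])
  for k in("t_grip","spare_end"):
   for o in imaging.trace(n,k):
    P=bar(d,o["region"]); P=P[P[:,2]>.125]
    if len(P)>20: print(n,k,round(o["p"],2),np.round(o["position"]),np.round(cv2.minAreaRect(P[:,:2].astype(np.float32)*1000)[0],1),cv2.minAreaRect(P[:,:2].astype(np.float32)*1000)[1:])
print(r.get_time_s(),r.get_wrist_force())
```

```text
[ 0.23  0.68 -0.36] 0.05007436025571447
wrist t_grip 0.95 [322. 233.] [564.5 180.4] ((11.988852500915527, 91.28372955322266), 32.26382827758789)
wrist t_grip 0.73 [ 37. 144.] [358.8 133.1] ((51.44456100463867, 12.589176177978516), 6.914543628692627)
side t_grip 0.84 [432. 161.] [ 335.5 -194.6] ((89.41205596923828, 13.436935424804688), 17.833913803100586)
side t_grip 0.81 [215. 281.] [566.2 181.6] ((12.197294235229492, 93.41944885253906), 32.21590805053711)
side t_grip 0.79 [402. 285.] [341.3 132.5] ((89.42723083496094, 13.985031127929688), 6.490849018096924)
side spare_end 0.7 [303. 161.] [ 545.1 -143.4] ((15.576635360717773, 87.87481689453125), 88.73802947998047)
scene t_grip 0.74 [406. 350.] [ 331.3 -196.1] ((91.46963500976562, 12.005249977111816), 16.37630271911621)
scene t_grip 0.69 [225. 266.] [337.9 131. ] ((91.7207260131836, 12.673330307006836), 7.170246601104736)
scene t_grip 0.62 [279. 183.] [564.3 181.7] ((17.25864028930664, 90.93376159667969), 31.10179901123047)
scene spare_end 0.54 [422. 246.] [ 542.3 -144.3] ((12.656341552734375, 93.17963409423828), 86.8332748413086)
16.9333 [-0.08471459 -0.80662098 -0.29973108]
```

View pics/f_wrist.png

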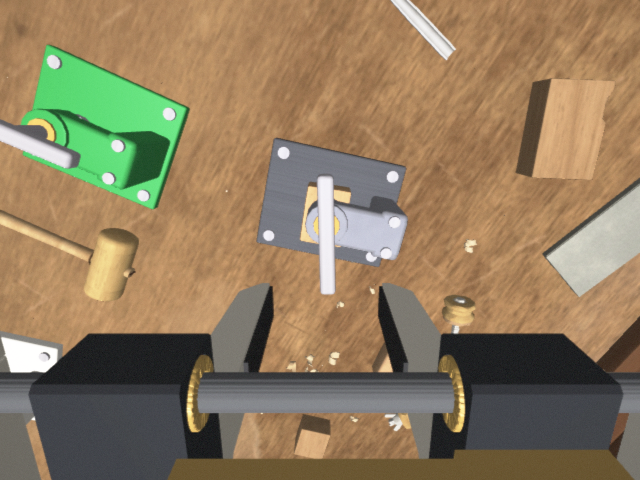

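View pics/f_side.png

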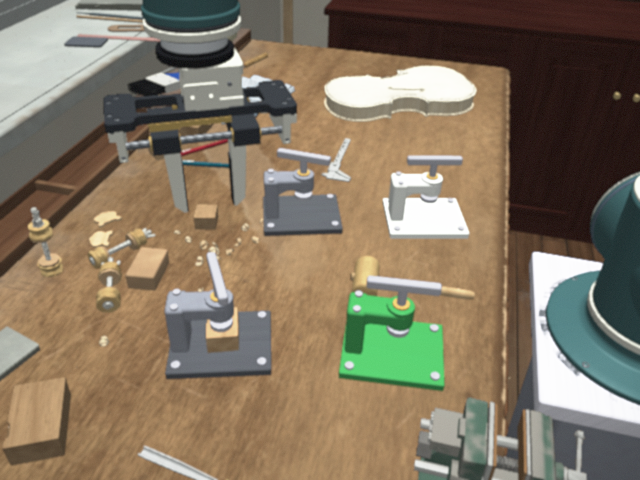

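The gripper is clear above the clamp. The handle is at (322,233) in the wrist view and still at -57.8°, so it did not spring back. The foot is on the block, and the spare handle is unchanged at side (303,161). I'll hand it in.

```bash
python3 -c "
from rig import r
r.job_done()"
```

```text
the job is handed in; nothing more can be done
```

The block is clamped at an estimated 43 N, the handle has been let go, and the job was handed in at about 17 s on the robot's clock.

- **Turning:** I gripped the T-handle of the grey clamp with the block at its middle and turned it clockwise about 0.91 rad, measured from the images. Resistance began to rise at about 0.46 rad. I stopped about 0.45 rad past that, with joint-6 torque up about 0.27 N m (target 0.25).
- **After letting go:** The wrist and side views put the handle at -57.8°, the same as before release, so it did not spring back. The scene camera read about 1° different, within its noise. The foot is on the block, and the gripper is clear, at 0.24 m height.
- **Other clamps:** The spare handle's measured position and angle match the start within 1 to 2 mm and 1.5°. The green and white clamps were not touched.
- **Limits of the checks:** The clamping force is inferred from angle and torque, not measured directly. The wrist torque reading was noisier than the joint torque but showed the same rise.

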